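Set the isolator, then switch the selector of a bench changeover unit

ROBOT

A 6-joint arm with a two-finger parallel gripper is mounted at the origin on the work surface. World frame = base frame: x ahead of the robot, y to its left, z up, the work surface at z = 0. Lengths are in mm, angles in rad, forces in N, time in s.
With the tool pointing down it reaches from about 325 to 875 mm from the base axis. Payload 4.4 kg.
Tool frame: the origin (TCP) lies at the very end of the fingers, on their centre line; the grasp point (between the pads) lies behind it (arm.grip_point_offset is the z of the grasp point in the tool frame, in mm); z points along the fingers, y is the direction in which the jaws open and shut (so a half turn about z gives the same grasp; the last joint's range is limited). The gripper opens to 85 mm and grips with 20 to 120 N. Pads are 22 mm wide; open, the fingers measure 114 mm over their backs; the gripper's body (76 mm by 85 mm) begins 54 mm behind the grasp point. The pads swing forward as they close: fully open they stand 13 mm farther back than shut.
Start: joints at [-1.454, 0.207, 1.542, -0, 1.393, -0.15], TCP at [151.584, -554.662, 231.282] pointing down, gripper open.
Joint ranges: [-2.73, 2.73], [-0.86, 2.22], [0.23, 2.46], [-1.11, 4.25], [0.08, 2.63], [-2.82, 2.82]. Speed limits (rad/s): [2.79, 2.79, 3.14, 3.14, 3.14, 3.14].

INTERFACE

Orientations are given as a rotation vector (axis times angle).
In Python, from rig import arm gives the robot as it stands. The module is installed in compiled form; this text tells all that it offers.
- The arm moves only by the tool apply_moves, never from a script. Its argument "motion" is a list of rows, each an object of numbers: "dx", "dy", "dz": the shift along the tool's x, y, z in cm; "rx", "ry", "rz": the turn, a rotation vector about the tool's x, y, z in degrees. In form: [{"dx": .., "dy": .., "dz": .., "rx": .., "ry": .., "rz": ..}, ...]. A call has 1 to 10 rows; each row shifts and turns the pose as measured when the row begins, along the tool's axes as they then stand; what a row does not reach is not made up. A row lasts 1/8 s, in which the tool goes at most 62.5 mm and 10.7 degrees, less where a joint would pass 70% of its speed; a pose out of reach is approached as far as the arm can. A call is refused whole if a number of a shift passes 6.25 or a number of a turn 10.7, either way. A call with a gripper value outside its range is refused whole. "grip" is the opening, from 0 (shut) to 1 (fully open), set as the call begins (left out, the last holds). The fingers move at their own pace and stop on an object; "newtons" is the grip in N (left out, the last holds). Time passes only in rows, so rows that do not move let the fingers close. It gives the time, the measured TCP pose, the force and the opening at its end, in the units of the state.
- arm.observe(): the state, without advancing time (a new reading comes with each control period).
- arm.snapshot(name): name is "scene" or "top"; returns (picture, depth): 384x512x3 uint8, blue, green, red; 384x512 float32, mm along the optical axis (not along the pixel's ray), 0 where there is no reading.
- arm.get_calibration(name): a dict with "fx", "fy", "cx", "cy" (pixels), "eye" and "attitude" of the camera in the world. Camera axes: x right, y up, looking along -z (the intrinsics and any distortion apply to the point x, -y, -z); pixel columns grow to the right and rows downward; lengths in mm; the calibration is good to about 2 mm. A picture is of the moment at which its call begins. get_calibration takes no time and is no camera call.
- arm.finish_job(): hands the job in, once; it reports no verdict.
The state is a dict: "time": time; "joint_pos": joint angles; "joint_velocities": joint speeds; "joint_torque": joint torques, N m; "position": TCP position; "orientation": TCP orientation; "force": force on the tool from outside, world axes, zero at the start; "wrist_torque": the same for the moment, N m; "finger_gap": opening from 0.0 (shut) to 1.0 (fully open).
Only numpy, scipy, OpenCV 4.12 (cv2) and the standard library are available. Lean on these libraries where they do the work, as an engineer would, in place of code of your own. Each camera call takes 0.05 s, during which the arm holds its last target. There are 200 camera calls.

TASK

On the bench changeover unit, turn the isolator lever (the left one as the robot faces it, with the thin round-topped post) clockwise until it is fully home against its cushioned stop, and let it go; this frees the interlock. Then turn the selector lever (the right one, with the thick flat-topped post) clockwise until its post stands over the small round boss on the front bracket, and let go of it there. Work gently by feel: never lean hard on the stop or force a lever that is still locked, and leave the loose stock lying around where it is.

Things in the scene. Friction and masses are not known exactly. Their poses are not given: they have to be found in the camera images.
- rig: The changeover unit, fixed on the bench: grey casing 150 x 270 mm (x, y), top 60 mm above the bench, on a base plate 170 x 290 mm. Origin: centre of its underside. x points away from the robot side (pipes leave its +x face), y to its left, z up. Two upright stems 130 mm apart carry the levers: isolator at y +65 mm, selector at y -65 mm, both at x 0.
- iso_handle: Isolator lever, a flat bar 18 mm wide, 10 mm thick. Origin on its stem axis, 68 mm above the bench (the bar's underside); the bar points along its own -x. At the start it points 0 to 15 degrees clockwise (from above) of the rig's -x. It turns clockwise, towards the rig's +y, and stays where it is left.
- stop_buffer: The isolator's cushioned stop, a sprung block (12 x 20 x 14 mm) hidden in the casing, 40 mm from the isolator's axis; origin on that axis. From first touch the force at the isolator's post grows by about 4 N per mm of post travel. Press it some 6 to 12 N above the friction; over 20 N at the post is abuse.
- sel_handle: Selector lever, a flat bar 18 mm wide, 10 mm thick with a pointed nose. Origin on its stem axis, 68 mm above the bench; the bar points along its own -y. At the start it points to the rig's -y. Once free it turns 90 degrees clockwise (from above) to its end place, at the rig's -x; a hard stop lies 3 degrees beyond. It stays where it is left, and then locks the isolator.
- iso_axis (a point): Point on the isolator's upright turning axis, 106 mm above the bench. The lever is clamped on its stem at an unknown angle: the home stop is met somewhere between 52 and 120 degrees clockwise of the rig's -x, and can only be felt.
- sel_axis (a point): Point on the selector's upright turning axis, 106 mm above the bench. Unless the isolator is within about 5 degrees of its home stop, a hidden lock blocks the selector after some 4 degrees (5 mm at the post) of free play; over 20 N at the post against the lock is abuse.
- iso_grip (a point): Centre of the isolator's upright round post: 16 mm diameter, from 78 to 128 mm above the bench with a rounded top, 75 mm from the axis; this point 106 mm above the bench. Moves with the lever. About 2.7 N here overcomes the steady friction.
- sel_grip (a point): Centre of the selector's upright round post: 22 mm diameter, flat top, from 78 to 128 mm above the bench, 75 mm from the axis; this point 106 mm above the bench. Moves with the lever. About 3.3 N here overcomes the steady friction.
- iso_mid (a point): Fixed to the rig: where the isolator's post stands 86 degrees clockwise of the rig's -x, the middle of the span in which the home stop may lie; 106 mm above the bench.
- sel_end (a point): Fixed to the rig: where the centre of the selector's post must finally stand, 106 mm above the bench, 75 mm from the selector's axis along the rig's -x, straight above the small round boss (14 mm) on the bracket at the front edge of the casing.
- cap_mid (a point): Chrome tap cap, 34 mm across, 18 mm high, loose on top of the casing between the stems, towards the back. Centre. Leave alone.
- coupling_mid (a point): Brass lock nut, ring 30 mm across, 14 mm high, loose on top of the casing at its back right corner. Centre. Leave alone.
- putty_mid (a point): Jar of putty, 76 mm across, 60 mm high, loose on the bench to the left. Centre. Leave alone.
- carton_mid (a point): Small cardboard carton, 90 x 70 x 55 mm, loose on the bench to the right. Centre. Leave alone.
- spanner_mid (a point): Steel spanner 180 mm long lying on the bench to the front right. Middle. Leave alone.
- tee_mid (a point): Brass pipe tee, 70 mm long, 28 mm high, lying on the bench to the front left. Centre. Leave alone.

How it is judged (in metres and radians):
On the way, in this order (a step that is already met when the one before it is completed fails the run):
1. the isolator lever is turned home: it bears on its cushioned stop with more than 2 N (contact force between iso_handle and stop_buffer above 2 N), for 0.1 s.
2. then the selector's post is brought within 9 mm of its end place over the boss (horizontal distance between sel_grip and sel_end below 0.009 m), for 0.2 s.
At the end, for the whole second after the job is handed in: The selector's post stands within 9 mm of its end place over the boss, the isolator's post stands within 54 mm of the middle of its home span (the interlock holds it home), and both levers are at rest (horizontal distance between sel_grip and sel_end below 0.009 m and horizontal distance between iso_grip and iso_mid below 0.054 m and angular speed of each of sel_handle, iso_handle below 0.05 rad/s); the robot touches nothing.
It fails at once if the isolator is pressed on its stop with more than 40 N at the stop (about 20 N at the post) (contact force between iso_handle and stop_buffer above 40 N).
It fails at once if the locked selector is forced: more than 25 N on the interlock (about 25 N at the post) (contact force between sel_handle and iso_handle above 25 N).
It fails at once if a loose bystander is moved by more than 20 mm (distance of any of cap_mid, coupling_mid, putty_mid, carton_mid, spanner_mid, tee_mid from where it was at the start of the episode above 0.02 m).
It also fails if it takes over 72 s, if anything falls off the work surface, if the arm or the gripper's body presses on something with over 40 N, if the wrist force passes 120 N, or if a joint passes its speed limit or range.

## Working session

There is one attempt and no reset: what is moved stays moved. The work goes in short steps, Python scripts to look and compute and a tool call to move; the robot and the scene stay as the last step left them, time stands still between calls to the robot, and variables do not carry over. Pictures are saved under pics/ and viewed, about 8 in all and at most 12, crops included, and the job is handed in when it is done.

Besides the shell and the picture viewer there is one more tool, called after "Request:" by a JSON object that holds its "method" and its "body", one argument or row to a line. apply_moves: Moves the arm, as the interface text tells. Its arguments: {"type":"object","properties":{"motion":{"type":"array","items":{"type":"object","properties":{"dx":{"type":"number"},"dy":{"type":"number"},"dz":{"type":"number"},"rx":{"type":"number"},"ry":{"type":"number"},"rz":{"type":"number"}}}},"grip":{"type":"number"},"newtons":{"type":"number"}},"required":["motion"]}

```bash
mkdir -p pics; cat > h.py <<'E'
import numpy as np, cv2
from rig import arm
def snap(c,name):
    im,d=arm.snapshot(c); np.savez('pics/'+name+'.npz',im=im,d=d); cv2.imwrite('pics/'+name+'.png',im); return im,d
def att(c):
    a=np.array(c['attitude'],float)
    return a if a.shape==(3,3) else cv2.Rodrigues(a)[0]
def ray(c,u,v):
    return att(c)@np.array([(u-c['cx'])/c['fx'],-(v-c['cy'])/c['fy'],-1.0])
def atz(cn,u,v,z):
    c=arm.get_calibration(cn); r=ray(c,u,v); e=np.array(c['eye']); return e+r*(z-e[2])/r[2]
def atd(cn,u,v,d):
    c=arm.get_calibration(cn); return np.array(c['eye'])+ray(c,u,v)*d
E
python3 - <<'E'
from h import *
for c in('scene','top'):
    print(arm.get_calibration(c)); im,d=snap(c,c+'0')
a=cv2.imread('pics/top0.png');cv2.imwrite('pics/top0b.png',cv2.resize(a,(800,600)))
print(arm.observe(),arm.grip_point_offset)
E
```

```text
{'fx': 375.80611746277896, 'fy': 375.80611746277896, 'cx': 253.28300188938326, 'cy': 191.71237179652175, 'eye': array([ 954.34449226, -133.89562093,  835.06065452]), 'attitude': array([0.47179072, 0.33616721, 1.18418353])}
{'fx': 405.9380966020797, 'fy': 405.9380966020797, 'cx': 258.36136747373473, 'cy': 187.32163767162496, 'eye': array([ 301.37146692,    8.86656048, 1265.15212577]), 'attitude': array([ 0.15990015, -0.15545267, -1.59496728])}
{'time': 0.1, 'joint_pos': array([-1.45453107e+00,  2.07377999e-01,  1.54282919e+00, -7.88742207e-06,
        1.39350010e+00, -1.50501896e-01]), 'joint_velocities': array([ 5.83230875e-04, -1.27028672e-03, -2.71530349e-03,  1.16958039e-05,
       -9.96677782e-04,  1.51108457e-03]), 'joint_torque': array([-1.94646605e-04, -3.84093440e+01, -2.92546248e+01, -3.44484106e-04,
        4.84656659e-03,  2.70469940e-06]), 'position': array([ 151.48270346, -553.97011868,  230.20875376]), 'orientation': array([-3.11159177e+00, -4.17516412e-01, -4.46374585e-05]), 'force': array([ 0.48189145,  0.42162824, -0.63295706]), 'wrist_torque': array([-0.0170652 , -0.00531119,  0.01937615]), 'finger_gap': 0.9999905600887777} -18.700000000000003
```

View pics/top0b.png

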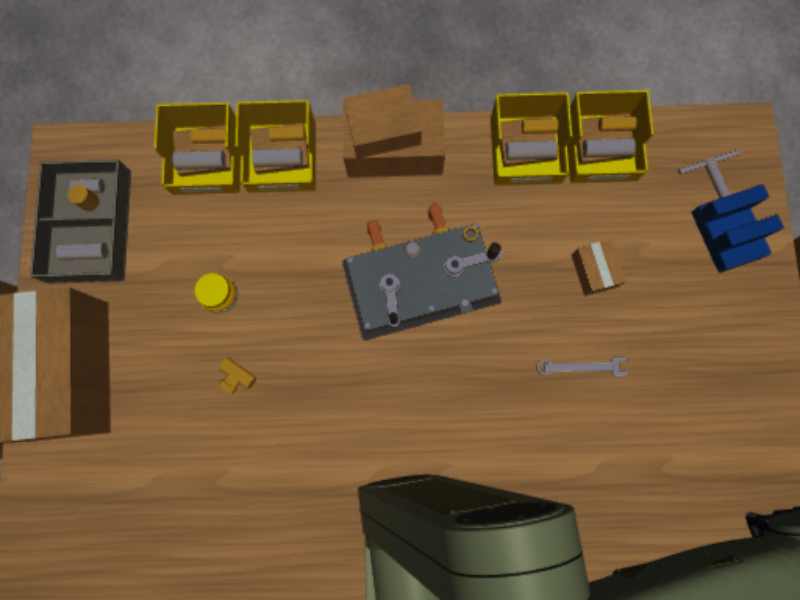

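View pics/scene0.png

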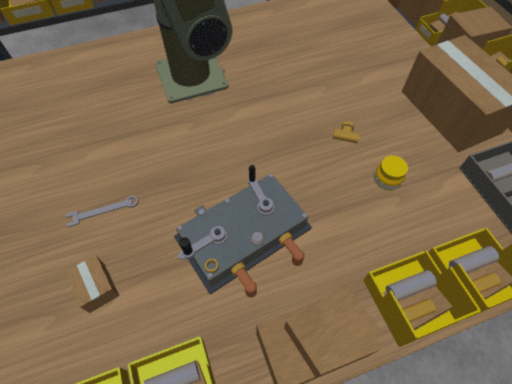

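The top view (800x600) shows the isolator stem near (390,283) with its post at (393,319), and the selector stem near (455,265) with its post at (494,251). I'll enlarge it.

```bash
python3 - <<'E'
from h import *
a=cv2.imread('pics/top0.png')[130:225,212:327];cv2.imwrite('pics/c1.png',cv2.resize(a,None,fx=6,fy=6,interpolation=cv2.INTER_CUBIC))
E
```

```text
(no output)
```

View pics/c1.png

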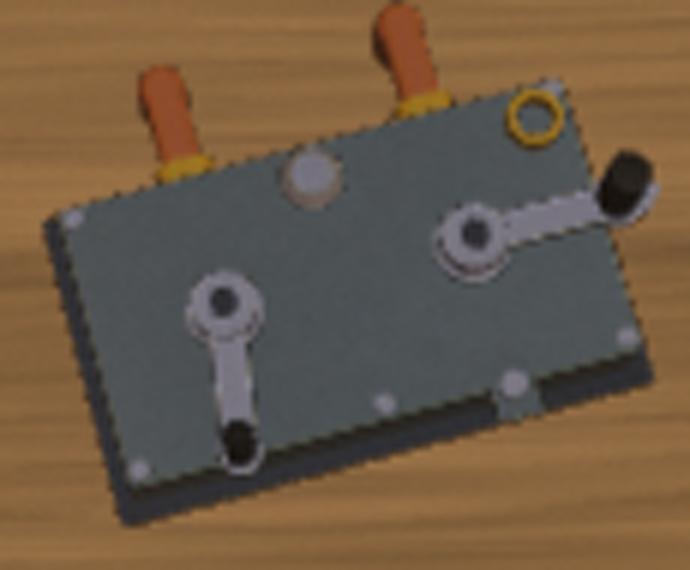

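The crop (6x, offset 212,130) shows the casing screws at (73,218), (138,470), (628,337) and (555,88). The stem tops are at (223,300) and (475,235), the post tops at (241,435) and (630,168), and the boss at (515,382).

```bash
python3 - <<'E'
from h import *
d=np.load('pics/top0.npz')['d']
P={'s1':(73,218,60),'s2':(138,470,60),'s3':(628,337,60),'s4':(555,88,60),'stemI':(223,300,82),'stemS':(475,235,82),'postI':(241,435,128),'postS':(630,168,128),'boss':(515,382,60),'cap':(313,172,78)}
R={}
for k,(x,y,z) in P.items():
    u,v=212+(x+.5)/6-.5,130+(y+.5)/6-.5
    R[k]=atz('top',u,v,z); dd=d[int(round(v)),int(round(u))]
    print(k,R[k].round(1),'depth z',atd('top',u,v,dd)[2].round(1),atd('top',u,v,dd).round(1))
c=sum(R[k] for k in('s1','s2','s3','s4'))/4
yd=(R['s1']-R['s4'])+(R['s2']-R['s3']); th=np.arctan2(yd[1],yd[0])-np.pi/2
print('centre',c,'yaw deg',np.degrees(th))
ex=np.array([np.cos(th),np.sin(th)]);ey=np.array([-ex[1],ex[0]])
I=c[:2]+65*ey;S=c[:2]-65*ey
print('I',I,'S',S,'sel_end',S-75*ex)
for n,o,p in(('iso',I,'postI'),('sel',S,'postS')):
    w=R[p][:2]-o; print(n,np.hypot(*w),'cw deg from -x:',-np.degrees(np.arctan2(-w@ey*1,-w@ex)))
E
```

```text
s1 [615.8 112.7  60. ] depth z 61.7 [615.4 112.5  61.7]
s2 [484.9  81.8  60. ] depth z 61.9 [484.6  81.7  61.9]
s3 [ 545.2 -166.8   60. ] depth z 61.3 [ 544.9 -166.6   61.3]
s4 [ 677.3 -136.7   60. ] depth z 62.5 [ 676.5 -136.4   62.5]
stemI [565.7  36.6  82. ] depth z 87.4 [564.5  36.5  87.4]
stemS [595.1 -90.2  82. ] depth z 86.8 [593.9 -89.8  86.8]
postI [489.8  28.7 128. ] depth z 135.2 [488.6  28.5 135.2]
postS [ 614.7 -162.6  128. ] depth z 131.2 [ 613.8 -162.1  131.2]
boss [ 523.8 -108.7   60. ] depth z 64.3 [ 523.  -108.2   64.3]
cap [631.3 -10.3  78. ] depth z 77.7 [631.4 -10.3  77.7]
centre [580.77413622 -27.26381315  60.        ] yaw deg 13.740074806378214
I [565.33549054  35.87609673] S [596.21278189 -90.40372303] sel_end [ 523.35903972 -108.21754496]
iso 75.92730449228677 cw deg from -x: 8.2926986001842
sel 74.54473263173182 cw deg from -x: -90.58345516412524
```

Request:
{"method": "apply_moves", "body": {
  "motion": [
    {"dx":4,"dy":-3.9},
    {"dx":4,"dy":-3.9},
    {"dx":4,"dy":-3.9},
    {"dx":4,"dy":-3.9},
    {"dx":4,"dy":-3.9},
    {"dx":4,"dy":-3.9},
    {"dx":4,"dy":-3.9},
    {"dx":4,"dy":-3.9},
    {"dx":4,"dy":-3.9},
    {"dx":4,"dy":-3.9}
  ],
  "grip": 1
}}

```text
invalid input
```

Request:
{"method": "apply_moves", "body": {
  "motion": [
    {"rz":-10.7},
    {"rz":-10.7},
    {"rz":-10.7},
    {"rz":-10.7},
    {"rz":-10.7},
    {"rz":-10.7},
    {"rz":-10.7},
    {"rz":-10.7},
    {"rz":-10.7},
    {"rz":-10.7}
  ]
}}

```text
invalid input
```

```bash
cat >> h.py <<'E'
from scipy.spatial.transform import Rotation as Ro
I=np.array([565.3,35.9]);S=np.array([596.0,-90.3]);YAW=13.74
def st(o,tgt=None,bx=None):
    s=arm.observe(); p=s['position']; R=Ro.from_rotvec(s['orientation']).as_matrix()
    b=np.degrees(np.arctan2(R[1,0],R[0,0])); w=p[:2]-o; f=R.T@s['force']
    cw=(180+YAW-np.degrees(np.arctan2(w[1],w[0])))%360
    print('t',s['time'].__round__(2),'p',p.round(1),'bx',b.round(1),'tilt',R[2].round(3),'r',np.hypot(*w).round(1),'cw',cw.round(1),'f tool',f.round(1),'j6',s['joint_pos'][5].round(2),'gap',round(s['finger_gap'],3))
    if tgt is not None: print('shift tool cm',(R.T@(np.array(tgt)-p)/10).round(2))
    if bx is not None: print('rz needed',((b-bx+180)%360-180).round(1))
E
python3 -c "
from h import *
st(I,[490.4,28.8,160],185.4)"
```

```text
t 0.1 p [ 151.5 -554.   230.2] bx 15.3 tilt [ 0.    -0.002 -1.   ] r 720.5 cw 318.8 f tool [ 0.6 -0.3  0.6] j6 -0.15 gap 1.0
shift tool cm [ 48.05 -47.27   7.13]
rz needed -170.1
```

Request:
{"method": "apply_moves", "body": {
  "motion": [
    {"dx":4,"dy":-3.9,"dz":0,"rx":0,"ry":0,"rz":0},
    {"dx":4,"dy":-3.9,"dz":0,"rx":0,"ry":0,"rz":0},
    {"dx":4,"dy":-3.9,"dz":0,"rx":0,"ry":0,"rz":0},
    {"dx":4,"dy":-3.9,"dz":0,"rx":0,"ry":0,"rz":0},
    {"dx":4,"dy":-3.9,"dz":0,"rx":0,"ry":0,"rz":0},
    {"dx":4,"dy":-3.9,"dz":0,"rx":0,"ry":0,"rz":0},
    {"dx":4,"dy":-3.9,"dz":0,"rx":0,"ry":0,"rz":0},
    {"dx":4,"dy":-3.9,"dz":0,"rx":0,"ry":0,"rz":0},
    {"dx":4,"dy":-3.9,"dz":0,"rx":0,"ry":0,"rz":0},
    {"dx":4,"dy":-3.9,"dz":0,"rx":0,"ry":0,"rz":0}
  ],
  "grip": 1,
  "newtons": 20
}}

```text
time: 1.35
position: [440.5, -59.6, 228.1]
orientation: [-3.11, -0.402, -0.001]
force: [1.0, -0.9, 0.1]
finger_gap: 0.998
```

Full rows work. Next I'll rotate the tool.

Request:
{"method": "apply_moves", "body": {
  "motion": [
    {"dx":0,"dy":0,"dz":0,"rx":0,"ry":0,"rz":-10.7},
    {"dx":0,"dy":0,"dz":0,"rx":0,"ry":0,"rz":-10.7},
    {"dx":0,"dy":0,"dz":0,"rx":0,"ry":0,"rz":-10.7},
    {"dx":0,"dy":0,"dz":0,"rx":0,"ry":0,"rz":-10.7},
    {"dx":0,"dy":0,"dz":0,"rx":0,"ry":0,"rz":-10.7},
    {"dx":0,"dy":0,"dz":0,"rx":0,"ry":0,"rz":-10.7},
    {"dx":0,"dy":0,"dz":0,"rx":0,"ry":0,"rz":-10.7},
    {"dx":0,"dy":0,"dz":0,"rx":0,"ry":0,"rz":-10.7},
    {"dx":0,"dy":0,"dz":0,"rx":0,"ry":0,"rz":-10.7},
    {"dx":0,"dy":0,"dz":0,"rx":0,"ry":0,"rz":-10.7}
  ]
}}

```text
time: 2.6
position: [437.8, -52.5, 222.9]
orientation: [-1.505, -2.742, -0.006]
force: [0.3, -0.0, -0.2]
finger_gap: 1.002
```

Request:
{"method": "apply_moves", "body": {
  "motion": [
    {"dx":0,"dy":0,"dz":0,"rx":0,"ry":0,"rz":-10.7},
    {"dx":0,"dy":0,"dz":0,"rx":0,"ry":0,"rz":-10.7},
    {"dx":0,"dy":0,"dz":0,"rx":0,"ry":0,"rz":-10.7},
    {"dx":0,"dy":0,"dz":0,"rx":0,"ry":0,"rz":-10.7},
    {"dx":0,"dy":0,"dz":0,"rx":0,"ry":0,"rz":-10.7},
    {"dx":0,"dy":0,"dz":0,"rx":0,"ry":0,"rz":-10.7},
    {"dx":0,"dy":0,"dz":0,"rx":0,"ry":0,"rz":0}
  ]
}}

```text
time: 3.48
position: [434.7, -51.5, 219.4]
orientation: [0.186, -3.12, -0.021]
force: [0.5, -0.3, -0.1]
finger_gap: 0.998
```

```bash
python3 -c "
from h import *
st(I,[490.4,28.8,160],185.4)"
```

```text
t 3.48 p [434.7 -51.5 219.4] bx -173.2 tilt [ 0.016  0.014 -1.   ] r 157.1 cw 339.9 f tool [-0.4 -0.4  0.1] j6 -2.01 gap 0.998
shift tool cm [-6.57  7.23  5.94]
rz needed 1.4
```

Request:
{"method": "apply_moves", "body": {
  "motion": [
    {"dx":-2.2,"dy":2.4,"dz":1.8,"rx":0.8,"ry":-0.9,"rz":1.4},
    {"dx":-2.2,"dy":2.4,"dz":1.8,"rx":0,"ry":0,"rz":0},
    {"dx":-2.2,"dy":2.4,"dz":1.8,"rx":0,"ry":0,"rz":0},
    {"dx":0,"dy":0,"dz":0,"rx":0,"ry":0,"rz":0}
  ]
}}

```text
time: 3.98
position: [494.5, 28.1, 163.7]
orientation: [-0.123, 3.139, -0.002]
force: [-0.0, -0.3, 0.2]
finger_gap: 1.0
```

```bash
python3 -c "
from h import *
st(I,[490.4,28.8,90],185.4)
im,d=snap('scene','s1'); im2,d=snap('top','t1')
a=np.hstack([cv2.resize(im[110:310,150:330],(540,600)),cv2.resize(im2[130:250,200:252+10],(260,600))]);cv2.imwrite('pics/s1c.png',a)"
```

```text
t 3.98 p [494.5  28.1 163.7] bx -175.5 tilt [-0.001 -0.001 -1.   ] r 71.2 cw 7.5 f tool [ 0.1 -0.3 -0.2] j6 -1.77 gap 1.0
shift tool cm [0.41 0.11 7.37]
rz needed -0.9
```

View pics/s1c.png

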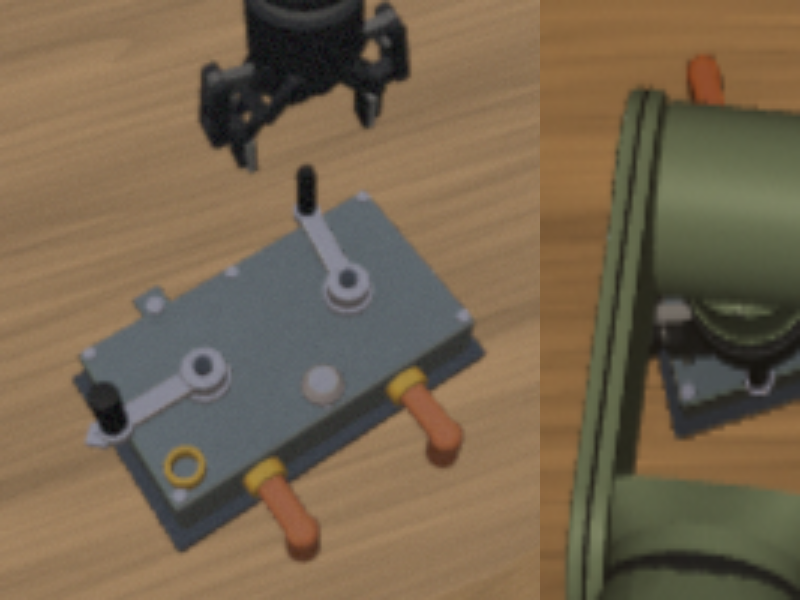

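The jaws, above at about (300,140), straddle the isolator post at (306,190), so I'll descend.

Request:
{"method": "apply_moves", "body": {
  "motion": [
    {"dx":0.4,"dy":0.1,"dz":2.4,"rx":0,"ry":0,"rz":-0.9},
    {"dx":0,"dy":0,"dz":2.3,"rx":0,"ry":0,"rz":0},
    {"dx":0,"dy":0,"dz":1.8,"rx":0,"ry":0,"rz":0},
    {"dx":0,"dy":0,"dz":0.2,"rx":0,"ry":0,"rz":0}
  ]
}}

```text
time: 4.58
position: [492.3, 23.4, 100.8]
orientation: [-0.133, 3.129, -0.008]
force: [-0.3, -0.8, 0.2]
finger_gap: 1.0
```

```bash
python3 -c "
from h import *
st(I,[490.4,28.8,88],185.4)"
```

```text
t 4.58 p [492.3  23.4 100.8] bx -175.1 tilt [-0.01  -0.005 -1.   ] r 74.1 cw 4.0 f tool [ 0.3 -0.7 -0.2] j6 -1.78 gap 1.0
shift tool cm [0.16 0.56 1.28]
rz needed -0.5
```

Request:
{"method": "apply_moves", "body": {
  "motion": [
    {"dx":0.15,"dy":0.55,"dz":0.8,"rx":0,"ry":0.5,"rz":0},
    {"dx":0,"dy":0,"dz":0.3,"rx":0,"ry":0,"rz":0}
  ]
}}

```text
time: 4.82
position: [491.6, 28.0, 91.3]
orientation: [-0.13, 3.134, -0.01]
force: [0.5, 0.3, -0.3]
finger_gap: 1.001
```

Request:
{"method": "apply_moves", "body": {
  "motion": [
    {"dx":0,"dy":0,"dz":0,"rx":0,"ry":0,"rz":0},
    {"dx":0,"dy":0,"dz":0,"rx":0,"ry":0,"rz":0},
    {"dx":0,"dy":0,"dz":0,"rx":0,"ry":0,"rz":0}
  ],
  "grip": 0.32
}}

```text
time: 5.2
position: [492.5, 28.0, 92.4]
orientation: [-0.13, 3.132, -0.01]
force: [-0.4, -0.2, 0.7]
finger_gap: 0.374
```

```bash
python3 -c "
from h import *
st(I,[490.4,28.8,88],185.4)"
```

```text
t 5.2 p [492.5  28.   92.4] bx -175.3 tilt [-0.006 -0.007 -1.   ] r 73.2 cw 7.5 f tool [ 0.4 -0.2 -0.7] j6 -1.77 gap 0.374
shift tool cm [0.21 0.1  0.44]
rz needed -0.7
```

Request:
{"method": "apply_moves", "body": {
  "motion": [
    {"dx":0.2,"dy":0.5,"dz":0.2,"rx":0,"ry":0,"rz":4},
    {"dx":0,"dy":0.5,"dz":0,"rx":0,"ry":0,"rz":4},
    {"dx":0,"dy":0.5,"dz":0,"rx":0,"ry":0,"rz":4},
    {"dx":0,"dy":0.5,"dz":0,"rx":0,"ry":0,"rz":4},
    {"dx":0,"dy":0.5,"dz":0,"rx":0,"ry":0,"rz":4},
    {"dx":0,"dy":0.5,"dz":0,"rx":0,"ry":0,"rz":4}
  ]
}}

```text
time: 5.95
position: [493.2, 54.0, 90.4]
orientation: [0.544, 3.085, -0.021]
force: [-1.0, -3.0, 0.3]
finger_gap: 0.323
```

```bash
python3 -c "
from h import *
st(I)"
```

```text
t 5.95 p [493.2  54.   90.4] bx 160.0 tilt [-0.011 -0.012 -1.   ] r 74.3 cw 27.8 f tool [-0.1 -3.1 -0.3] j6 -1.27 gap 0.323
```

Request:
{"method": "apply_moves", "body": {
  "motion": [
    {"dx":0,"dy":0.5,"dz":0,"rx":0,"ry":0,"rz":4},
    {"dx":0,"dy":0.5,"dz":0.1,"rx":0.5,"ry":0.5,"rz":4},
    {"dx":0,"dy":0.5,"dz":0,"rx":0,"ry":0,"rz":4},
    {"dx":0,"dy":0.5,"dz":0,"rx":0,"ry":0,"rz":4},
    {"dx":0,"dy":0.5,"dz":0,"rx":0,"ry":0,"rz":4}
  ]
}}

```text
time: 6.58
position: [502.1, 72.8, 89.3]
orientation: [-1.089, -2.942, 0.047]
force: [-3.6, -2.4, 2.2]
finger_gap: 0.318
```

```bash
python3 -c "
from h import *
st(I)"
```

```text
t 6.58 p [502.1  72.8  89.3] bx 139.4 tilt [-0.007 -0.029 -1.   ] r 73.2 cw 44.0 f tool [ 1.1 -4.2 -2.1] j6 -0.86 gap 0.318
```

Request:
{"method": "apply_moves", "body": {
  "motion": [
    {"dx":0.1,"dy":0.5,"dz":0,"rx":-1,"ry":0.4,"rz":4},
    {"dx":0,"dy":0.3,"dz":0,"rx":-0.5,"ry":0,"rz":3},
    {"dx":0,"dy":0.15,"dz":0,"rx":0,"ry":0,"rz":1},
    {"dx":0,"dy":0.15,"dz":0,"rx":0,"ry":0,"rz":1}
  ]
}}

```text
time: 7.08
position: [507.4, 79.9, 89.4]
orientation: [-1.323, -2.847, 0.013]
force: [-3.5, -1.4, 1.9]
finger_gap: 0.319
```

```bash
python3 -c "
from h import *
st(I)"
```

```text
t 7.08 p [507.4  79.9  89.4] bx 130.2 tilt [-0.001 -0.009 -1.   ] r 72.7 cw 51.0 f tool [ 1.2 -3.6 -1.9] j6 -0.71 gap 0.319
```

Request:
{"method": "apply_moves", "body": {
  "motion": [
    {"dx":0,"dy":0.15,"dz":0,"rx":0,"ry":0,"rz":1},
    {"dx":0,"dy":0.15,"dz":0,"rx":0,"ry":0,"rz":1}
  ]
}}

```text
time: 7.32
position: [509.1, 82.0, 89.4]
orientation: [-1.374, -2.821, 0.014]
force: [-3.2, -1.9, 2.6]
finger_gap: 0.322
```

```bash
python3 -c "
from h import *
st(I)"
```

```text
t 7.33 p [509.1  82.   89.4] bx 128.1 tilt [-0.001 -0.01  -1.   ] r 72.7 cw 53.1 f tool [ 0.4 -3.7 -2.6] j6 -0.66 gap 0.322
```

Request:
{"method": "apply_moves", "body": {
  "motion": [
    {"dx":0.0,"dy":0.05,"dz":0,"rx":0,"ry":0,"rz":0.4},
    {"dx":0,"dy":0.05,"dz":0,"rx":0,"ry":0,"rz":0.4},
    {"dx":0,"dy":0.05,"dz":0,"rx":0,"ry":0,"rz":0.4},
    {"dx":0,"dy":0.05,"dz":0,"rx":0,"ry":0,"rz":0.4}
  ]
}}

```text
time: 7.82
position: [510.5, 83.5, 89.3]
orientation: [-1.415, -2.8, 0.015]
force: [-3.6, -0.9, 1.8]
finger_gap: 0.32
```

```bash
python3 -c "
from h import *
st(I)"
```

```text
t 7.83 p [510.5  83.5  89.3] bx 126.4 tilt [-0.   -0.01 -1.  ] r 72.6 cw 54.7 f tool [ 1.4 -3.4 -1.8] j6 -0.63 gap 0.32
```

Request:
{"method": "apply_moves", "body": {
  "motion": [
    {"dx":0.02,"dy":0.08,"dz":0,"rx":-0.3,"ry":0,"rz":0.6},
    {"dx":0.02,"dy":0.08,"dz":0,"rx":0,"ry":0,"rz":0.6},
    {"dx":0.02,"dy":0.08,"dz":0,"rx":0,"ry":0,"rz":0.6},
    {"dx":0,"dy":0.08,"dz":0,"rx":0,"ry":0,"rz":0.6}
  ]
}}

```text
time: 8.32
position: [512.9, 86.0, 89.2]
orientation: [-1.479, -2.77, 0.007]
force: [-3.4, -1.4, 2.2]
finger_gap: 0.32
```

Request:
{"method": "apply_moves", "body": {
  "motion": [
    {"dx":0.02,"dy":0.08,"dz":0,"rx":0,"ry":0,"rz":0.6},
    {"dx":0.02,"dy":0.08,"dz":0,"rx":0,"ry":0,"rz":0.6},
    {"dx":0.02,"dy":0.08,"dz":0,"rx":0,"ry":0,"rz":0.6},
    {"dx":0,"dy":0.08,"dz":0,"rx":0,"ry":0,"rz":0.6}
  ]
}}

```text
time: 8.82
position: [515.5, 88.5, 89.2]
orientation: [-1.541, -2.736, 0.007]
force: [-3.8, -1.9, 2.2]
finger_gap: 0.32
```

Request:
{"method": "apply_moves", "body": {
  "motion": [
    {"dx":0.02,"dy":0.08,"dz":0,"rx":0,"ry":0,"rz":0.6},
    {"dx":0.02,"dy":0.08,"dz":0,"rx":0,"ry":0,"rz":0.6},
    {"dx":0.0,"dy":0.08,"dz":0,"rx":0,"ry":0,"rz":0.6},
    {"dx":0,"dy":0.08,"dz":0,"rx":0,"ry":0,"rz":0.6}
  ]
}}

```text
time: 9.32
position: [518.1, 90.8, 89.1]
orientation: [-1.602, -2.7, 0.007]
force: [-3.0, -0.0, 2.6]
finger_gap: 0.322
```

Request:
{"method": "apply_moves", "body": {
  "motion": [
    {"dx":0,"dy":0.08,"dz":0,"rx":0,"ry":0,"rz":0.6},
    {"dx":0,"dy":0.08,"dz":0,"rx":0,"ry":0,"rz":0.6},
    {"dx":0.0,"dy":0.08,"dz":0,"rx":0,"ry":0,"rz":0.6},
    {"dx":0,"dy":0.08,"dz":0,"rx":0,"ry":0,"rz":0.6}
  ]
}}

```text
time: 9.82
position: [520.7, 92.6, 88.9]
orientation: [-1.661, -2.663, 0.007]
force: [-3.2, 0.1, 1.8]
finger_gap: 0.321
```

```bash
python3 -c "
from h import *
st(I)"
```

```text
t 9.82 p [520.7  92.6  88.9] bx 116.1 tilt [ 0.    -0.005 -1.   ] r 72.2 cw 65.5 f tool [ 1.5 -2.8 -1.8] j6 -0.44 gap 0.321
```

Request:
{"method": "apply_moves", "body": {
  "motion": [
    {"dx":0.03,"dy":0.08,"dz":0,"rx":0,"ry":0,"rz":0},
    {"dx":0.03,"dy":0.08,"dz":0,"rx":0,"ry":0,"rz":0},
    {"dx":0.03,"dy":0.08,"dz":0,"rx":0,"ry":0,"rz":0},
    {"dx":0.03,"dy":0.08,"dz":0,"rx":0,"ry":0,"rz":0}
  ]
}}

```text
time: 10.32
position: [521.6, 93.7, 88.8]
orientation: [-1.66, -2.662, 0.015]
force: [-6.1, -2.4, 4.3]
finger_gap: 0.322
```

```bash
python3 -c "
from h import *
st(I)"
```

```text
t 10.32 p [521.6  93.7  88.8] bx 116.1 tilt [-0.001 -0.01  -1.   ] r 72.5 cw 66.7 f tool [ 0.5 -6.6 -4.2] j6 -0.44 gap 0.322
```

Request:
{"method": "apply_moves", "body": {
  "motion": [
    {"dx":0.02,"dy":0.05,"dz":0,"rx":0,"ry":0,"rz":0},
    {"dx":0.02,"dy":0.05,"dz":0,"rx":0,"ry":0,"rz":0}
  ]
}}

```text
time: 10.58
position: [521.6, 93.7, 88.8]
orientation: [-1.659, -2.661, 0.019]
force: [-4.4, -2.0, 4.0]
finger_gap: 0.321
```

```bash
python3 -c "
from h import *
st(I)"
```

```text
t 10.57 p [521.6  93.7  88.8] bx 116.1 tilt [-0.002 -0.013 -1.   ] r 72.5 cw 66.6 f tool [ 0.2 -4.9 -3.9] j6 -0.43 gap 0.321
```

Request:
{"method": "apply_moves", "body": {
  "motion": [
    {"dx":0.02,"dy":0.1,"dz":0,"rx":0,"ry":0,"rz":0},
    {"dx":0.02,"dy":0.1,"dz":0,"rx":0,"ry":0,"rz":0}
  ]
}}

```text
time: 10.82
position: [521.6, 93.8, 88.7]
orientation: [-1.657, -2.66, 0.025]
force: [-5.8, -4.2, 4.9]
finger_gap: 0.318
```

```bash
python3 -c "
from h import *
st(I)"
```

```text
t 10.82 p [521.6  93.8  88.7] bx 116.2 tilt [-0.002 -0.018 -1.   ] r 72.5 cw 66.7 f tool [-1.2 -7.2 -4.8] j6 -0.43 gap 0.318
```

Request:
{"method": "apply_moves", "body": {
  "motion": [
    {"dx":0.03,"dy":0.14,"dz":-0.05,"rx":-0.6,"ry":0,"rz":0},
    {"dx":0.03,"dy":0.14,"dz":-0.05,"rx":-0.6,"ry":0,"rz":0}
  ]
}}

```text
time: 11.08
position: [522.1, 94.1, 89.0]
orientation: [1.659, 2.666, -0.005]
force: [-6.6, -3.8, 2.9]
finger_gap: 0.322
```

```bash
python3 -c "
from h import *
st(I)"
```

```text
t 11.07 p [522.1  94.1  89. ] bx 116.2 tilt [-0.003 -0.002 -1.   ] r 72.5 cw 67.2 f tool [-0.5 -7.6 -2.9] j6 -0.44 gap 0.322
```

Request:
{"method": "apply_moves", "body": {
  "motion": [
    {"dx":0.03,"dy":0.18,"dz":0,"rx":-0.3,"ry":0,"rz":0},
    {"dx":0.03,"dy":0.18,"dz":0,"rx":-0.3,"ry":0,"rz":0}
  ]
}}

```text
time: 11.32
position: [522.5, 94.5, 88.8]
orientation: [1.657, 2.665, -0.001]
force: [-7.8, -3.9, 7.7]
finger_gap: 0.323
```

```bash
python3 -c "
from h import *
st(I)"
```

```text
t 11.32 p [522.5  94.5  88.8] bx 116.2 tilt [-0.003  0.002 -1.   ] r 72.5 cw 67.6 f tool [-0.1 -8.7 -7.7] j6 -0.44 gap 0.323
```

Request:
{"method": "apply_moves", "body": {
  "motion": [
    {"dx":0.04,"dy":0.22,"dz":-0.08,"rx":-0.2,"ry":0,"rz":0},
    {"dx":0.04,"dy":0.22,"dz":-0.05,"rx":-0.2,"ry":0,"rz":0}
  ]
}}

```text
time: 11.58
position: [522.6, 94.6, 88.8]
orientation: [1.656, 2.666, -0.005]
force: [-7.7, -5.6, 3.5]
finger_gap: 0.319
```

```bash
python3 -c "
from h import *
st(I)"
```

```text
t 11.57 p [522.6  94.6  88.8] bx 116.3 tilt [-0.004 -0.001 -1.   ] r 72.6 cw 67.7 f tool [-1.6 -9.4 -3.5] j6 -0.44 gap 0.319
```

The force is 9.4 N with almost no travel, so the lever is on the stop. I'll back off to centre the jaws and lift away.

Request:
{"method": "apply_moves", "body": {
  "motion": [
    {"dx":-0.02,"dy":-0.2,"dz":0,"rx":0,"ry":0,"rz":0},
    {"dx":-0.02,"dy":-0.3,"dz":0,"rx":0,"ry":0,"rz":0},
    {"dx":0,"dy":0,"dz":0,"rx":0,"ry":0,"rz":0}
  ],
  "grip": 0.55
}}

```text
time: 11.95
position: [521.1, 92.3, 89.5]
orientation: [1.654, 2.661, 0.002]
force: [0.1, -0.6, 0.5]
finger_gap: 0.55
```

```bash
python3 -c "
from h import *
st(I)"
```

```text
t 11.95 p [521.1  92.3  89.5] bx 116.3 tilt [-0.006  0.006 -1.   ] r 71.7 cw 65.7 f tool [-0.5 -0.2 -0.5] j6 -0.44 gap 0.55
```

Free of contact. Next I'll lift and go above the selector post, at about (614,-162).

Request:
{"method": "apply_moves", "body": {
  "motion": [
    {"dx":0,"dy":0,"dz":-2.5,"rx":0,"ry":0,"rz":0},
    {"dx":0,"dy":0,"dz":-3,"rx":0,"ry":0,"rz":0},
    {"dx":0,"dy":0,"dz":-3,"rx":0,"ry":0,"rz":0},
    {"dx":0,"dy":0,"dz":-1.5,"rx":0,"ry":0,"rz":0}
  ]
}}

```text
time: 12.45
position: [520.4, 93.2, 190.8]
orientation: [1.655, 2.662, 0.004]
force: [0.7, -0.7, -0.4]
finger_gap: 0.552
```

```bash
python3 -c "
from h import *
st(I,[614.2,-162.8,165],103.7)
snap('scene','s2')
im,d=snap('top','t2')
a=im[130:225,212:327];cv2.imwrite('pics/t2c.png',cv2.resize(a,None,fx=6,fy=6,interpolation=cv2.INTER_CUBIC))"
```

```text
t 12.45 p [520.4  93.2 190.8] bx 116.3 tilt [-0.005  0.006 -1.   ] r 72.8 cw 65.7 f tool [-0.9  0.4  0.4] j6 -0.44 gap 0.552
shift tool cm [-27.09  -2.94   2.69]
rz needed 12.6
```

Request:
{"method": "apply_moves", "body": {
  "motion": [
    {"dx":-3.8,"dy":-0.4,"dz":0,"rx":0,"ry":0,"rz":0},
    {"dx":-3.8,"dy":-0.4,"dz":0,"rx":0,"ry":0,"rz":0},
    {"dx":-3.8,"dy":-0.4,"dz":0,"rx":0,"ry":0,"rz":0},
    {"dx":-3.8,"dy":-0.4,"dz":0,"rx":0,"ry":0,"rz":0},
    {"dx":-3.8,"dy":-0.4,"dz":0,"rx":0,"ry":0,"rz":0},
    {"dx":-3.8,"dy":-0.4,"dz":0,"rx":0,"ry":0,"rz":0},
    {"dx":-3.8,"dy":-0.4,"dz":0,"rx":0,"ry":0,"rz":0},
    {"dx":0,"dy":0,"dz":0,"rx":0,"ry":0,"rz":10},
    {"dx":0,"dy":0,"dz":0,"rx":0,"ry":0,"rz":2.6}
  ],
  "grip": 1
}}

```text
time: 13.68
position: [609.5, -163.4, 173.7]
orientation: [-1.94, -2.453, 0.005]
force: [-0.6, 0.6, 0.7]
finger_gap: 0.998
```

```bash
python3 -c "
from h import *
st(S,[614.2,-162.8,165],103.7)
im,d=snap('scene','s3')
cv2.imwrite('pics/s3c.png',cv2.resize(im[110:310,150:350],(600,600)))"
```

```text
t 13.68 p [ 609.5 -163.4  173.7] bx 103.3 tilt [ 0.009 -0.011 -1.   ] r 74.3 cw 273.3 f tool [ 0.8 -0.5 -0.7] j6 -0.63 gap 0.998
shift tool cm [-0.06  0.49  0.86]
rz needed -0.4
```

View pics/s3c.png

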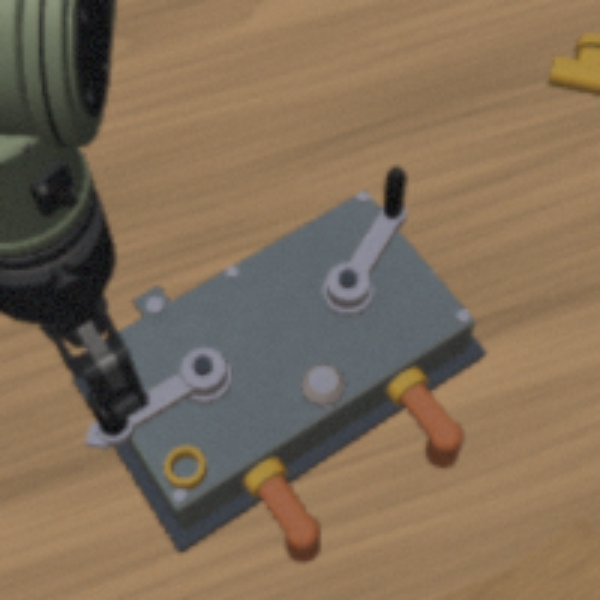

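The isolator has turned about 62° (post at (395,190)), and the gripper is over the selector post at (115,420). The nut at (186,466) stays below the fingers. Descending.

Request:
{"method": "apply_moves", "body": {
  "motion": [
    {"dx":0,"dy":0.5,"dz":2.4,"rx":-0.6,"ry":-0.5,"rz":0},
    {"dx":0,"dy":0,"dz":2.4,"rx":0,"ry":0,"rz":0},
    {"dx":0,"dy":0,"dz":2.0,"rx":0,"ry":0,"rz":0},
    {"dx":0,"dy":0,"dz":0,"rx":0,"ry":0,"rz":0}
  ]
}}

```text
time: 14.22
position: [611.1, -160.7, 97.8]
orientation: [-1.941, -2.461, 0.004]
force: [-0.2, 0.2, -0.3]
finger_gap: 1.001
```

```bash
python3 -c "
from h import *
st(S,[614.2,-162.8,90],103.7)"
```

```text
t 14.22 p [ 611.1 -160.7   97.8] bx 103.5 tilt [ 0.005 -0.007 -1.   ] r 72.0 cw 271.7 f tool [ 0.2 -0.1  0.3] j6 -0.63 gap 1.001
shift tool cm [-0.28  0.26  0.77]
rz needed -0.2
```

Request:
{"method": "apply_moves", "body": {
  "motion": [
    {"dx":-0.28,"dy":0.26,"dz":0.6,"rx":-0.4,"ry":-0.3,"rz":0},
    {"dx":0,"dy":0,"dz":0.1,"rx":0,"ry":0,"rz":0},
    {"dx":0,"dy":0,"dz":0,"rx":0,"ry":0,"rz":0},
    {"dx":0,"dy":0,"dz":0,"rx":0,"ry":0,"rz":0}
  ],
  "grip": 0.36
}}

```text
time: 14.72
position: [615.8, -163.3, 92.2]
orientation: [1.941, 2.464, 0.002]
force: [0.7, 0.4, 0.4]
finger_gap: 0.363
```

```bash
python3 -c "
from h import *
st(S,[614.2,-162.8,90],103.7)"
```

```text
t 14.72 p [ 615.8 -163.3   92.2] bx 103.5 tilt [-0.003  0.004 -1.   ] r 75.7 cw 268.6 f tool [ 0.2  0.8 -0.4] j6 -0.63 gap 0.363
shift tool cm [ 0.09 -0.14  0.22]
rz needed -0.2
```

Request:
{"method": "apply_moves", "body": {
  "motion": [
    {"dx":0.1,"dy":-0.15,"dz":0.15,"rx":0,"ry":0,"rz":0},
    {"dx":0,"dy":-0.15,"dz":0,"rx":0,"ry":0,"rz":0.8},
    {"dx":0,"dy":-0.15,"dz":0,"rx":0,"ry":0,"rz":0.8},
    {"dx":0,"dy":-0.15,"dz":0,"rx":0,"ry":0,"rz":0.8},
    {"dx":0,"dy":-0.15,"dz":0,"rx":0,"ry":0,"rz":0.8},
    {"dx":0,"dy":-0.15,"dz":0,"rx":0,"ry":0,"rz":0.8},
    {"dx":0,"dy":-0.15,"dz":0,"rx":0,"ry":0,"rz":0.8}
  ]
}}

```text
time: 15.6
position: [606.7, -164.4, 91.8]
orientation: [2.047, 2.371, 0.007]
force: [3.8, 1.2, -2.2]
finger_gap: 0.358
```

```bash
python3 -c "
from h import *
st(S)"
```

```text
t 15.6 p [ 606.7 -164.4   91.8] bx 98.4 tilt [-0.004  0.009 -1.   ] r 74.9 cw 275.5 f tool [0.6 3.9 2.3] j6 -0.55 gap 0.358
```

Request:
{"method": "apply_moves", "body": {
  "motion": [
    {"dx":0,"dy":-0.15,"dz":0,"rx":0,"ry":0,"rz":0.8},
    {"dx":0,"dy":-0.15,"dz":0,"rx":0,"ry":0,"rz":0.8},
    {"dx":0,"dy":-0.15,"dz":0,"rx":0,"ry":0,"rz":0.8},
    {"dx":0,"dy":-0.15,"dz":0,"rx":0,"ry":0,"rz":0.8}
  ]
}}

```text
time: 16.1
position: [601.3, -165.3, 91.7]
orientation: [2.116, 2.308, 0.009]
force: [4.0, 0.7, -2.0]
finger_gap: 0.361
```

```bash
python3 -c "
from h import *
st(S)"
```

```text
t 16.1 p [ 601.3 -165.3   91.7] bx 95.0 tilt [-0.004  0.011 -1.   ] r 75.2 cw 279.7 f tool [0.4 4.  2. ] j6 -0.5 gap 0.361
```

Request:
{"method": "apply_moves", "body": {
  "motion": [
    {"dx":0,"dy":-0.2,"dz":0,"rx":0,"ry":0,"rz":1.5},
    {"dx":0,"dy":-0.2,"dz":0,"rx":0,"ry":0,"rz":1.5},
    {"dx":0,"dy":-0.2,"dz":0,"rx":0,"ry":0,"rz":1.5}
  ]
}}

```text
time: 16.48
position: [594.9, -165.6, 91.7]
orientation: [2.211, 2.217, 0.01]
force: [3.6, 0.6, -2.1]
finger_gap: 0.358
```

```bash
python3 -c "
from h import *
st(S)"
```

```text
t 16.48 p [ 594.9 -165.6   91.7] bx 90.2 tilt [-0.003  0.012 -1.   ] r 75.4 cw 284.6 f tool [0.6 3.6 2.2] j6 -0.42 gap 0.358
```

The selector is free and only friction is felt. I'll continue around the arc faster.

Request:
{"method": "apply_moves", "body": {
  "motion": [
    {"dx":0.02,"dy":-0.5,"dz":0,"rx":0.3,"ry":0,"rz":3.8},
    {"dx":0.02,"dy":-0.5,"dz":0,"rx":0,"ry":0,"rz":3.8},
    {"dx":0.02,"dy":-0.5,"dz":0,"rx":0,"ry":0,"rz":3.8},
    {"dx":0.02,"dy":-0.5,"dz":0,"rx":0,"ry":0,"rz":3.8},
    {"dx":0.02,"dy":-0.5,"dz":0,"rx":0,"ry":0,"rz":3.8},
    {"dx":0.02,"dy":-0.5,"dz":0,"rx":0,"ry":0,"rz":3.8}
  ]
}}

```text
time: 17.23
position: [565.1, -159.6, 91.9]
orientation: [2.625, 1.713, 0.008]
force: [3.9, 0.1, -1.3]
finger_gap: 0.36
```

```bash
python3 -c "
from h import *
st(S)"
```

```text
t 17.23 p [ 565.1 -159.6   91.9] bx 66.3 tilt [ 0.     0.009 -1.   ] r 75.8 cw 307.7 f tool [1.6 3.5 1.4] j6 -0.01 gap 0.36
```

Request:
{"method": "apply_moves", "body": {
  "motion": [
    {"dx":0.02,"dy":-0.5,"dz":0,"rx":0,"ry":0,"rz":3.8},
    {"dx":0.02,"dy":-0.5,"dz":0,"rx":0,"ry":0,"rz":3.8},
    {"dx":0.02,"dy":-0.5,"dz":0,"rx":0,"ry":0,"rz":3.8},
    {"dx":0.02,"dy":-0.5,"dz":0,"rx":0,"ry":0,"rz":3.8},
    {"dx":0.02,"dy":-0.5,"dz":0,"rx":0,"ry":0,"rz":3.8},
    {"dx":0.02,"dy":-0.5,"dz":0,"rx":0,"ry":0,"rz":3.8},
    {"dx":0.02,"dy":-0.5,"dz":0,"rx":0,"ry":0,"rz":3.8},
    {"dx":0.02,"dy":-0.5,"dz":0,"rx":0,"ry":0,"rz":3.8}
  ]
}}

```text
time: 18.23
position: [535.3, -139.0, 94.1]
orientation: [2.985, 0.923, 0.015]
force: [3.2, -2.5, -1.0]
finger_gap: 0.361
```

```bash
python3 -c "
from h import *
st(S)"
```

```text
t 18.23 p [ 535.3 -139.    94.1] bx 34.4 tilt [ 0.004  0.019 -1.   ] r 77.8 cw 335.0 f tool [1.2 3.8 1. ] j6 0.57 gap 0.361
```

Request:
{"method": "apply_moves", "body": {
  "motion": [
    {"dx":0.05,"dy":-0.5,"dz":0.1,"rx":0.7,"ry":0,"rz":3.8},
    {"dx":0.05,"dy":-0.5,"dz":0,"rx":0.3,"ry":0,"rz":3.8},
    {"dx":0.05,"dy":-0.5,"dz":0,"rx":0,"ry":0,"rz":3.8},
    {"dx":0.05,"dy":-0.5,"dz":0,"rx":0,"ry":0,"rz":3.8}
  ]
}}

```text
time: 18.73
position: [527.3, -125.4, 95.0]
orientation: [3.092, 0.501, 0.008]
force: [1.9, -3.0, -2.5]
finger_gap: 0.358
```

```bash
python3 -c "
from h import *
st(S)"
```

```text
t 18.73 p [ 527.3 -125.4   95. ] bx 18.4 tilt [ 0.004  0.01  -1.   ] r 77.1 cw 346.7 f tool [0.8 3.4 2.6] j6 0.86 gap 0.358
```

Request:
{"method": "apply_moves", "body": {
  "motion": [
    {"dx":0.05,"dy":-0.4,"dz":0.1,"rx":0.4,"ry":0,"rz":2},
    {"dx":0,"dy":-0.4,"dz":0,"rx":0,"ry":0,"rz":2},
    {"dx":0,"dy":-0.4,"dz":0,"rx":0,"ry":0,"rz":1},
    {"dx":0,"dy":-0.3,"dz":0,"rx":0,"ry":0,"rz":0}
  ]
}}

```text
time: 19.23
position: [521.8, -115.4, 95.2]
orientation: [3.111, 0.357, 0.001]
force: [0.4, -3.5, -1.3]
finger_gap: 0.358
```

```bash
python3 -c "
from h import *
st(S)"
```

```text
t 19.23 p [ 521.8 -115.4   95.2] bx 13.1 tilt [-0.001  0.01  -1.   ] r 78.3 cw 355.1 f tool [-0.4  3.5  1.3] j6 0.97 gap 0.358
```

Request:
{"method": "apply_moves", "body": {
  "motion": [
    {"dx":0,"dy":-0.3,"dz":0,"rx":0.4,"ry":0,"rz":0},
    {"dx":0,"dy":-0.3,"dz":0,"rx":0,"ry":0,"rz":0},
    {"dx":0,"dy":-0.3,"dz":0,"rx":0,"ry":0,"rz":0}
  ]
}}

```text
time: 19.6
position: [517.8, -107.6, 95.2]
orientation: [3.116, 0.358, -0.007]
force: [-1.1, -4.1, 0.6]
finger_gap: 0.357
```

```bash
python3 -c "
from h import *
st(S)"
```

```text
t 19.6 p [ 517.8 -107.6   95.2] bx 13.1 tilt [-0.005  0.004 -1.   ] r 80.1 cw 1.3 f tool [-2.   3.7 -0.5] j6 0.98 gap 0.357
```

Request:
{"method": "apply_moves", "body": {
  "motion": [
    {"dx":0.1,"dy":-0.15,"dz":0,"rx":0,"ry":0,"rz":0},
    {"dx":0.1,"dy":-0.15,"dz":0,"rx":0,"ry":0,"rz":0}
  ]
}}

```text
time: 19.85
position: [518.4, -104.1, 95.1]
orientation: [3.116, 0.358, -0.01]
force: [-0.9, -3.5, 0.6]
finger_gap: 0.363
```

```bash
python3 -c "
from h import *
st(S)
im,d=snap('scene','s4')
cv2.imwrite('pics/s4c.png',cv2.resize(im[170:270,160:260],(600,600),interpolation=cv2.INTER_CUBIC))"
```

```text
t 19.85 p [ 518.4 -104.1   95.1] bx 13.1 tilt [-0.007  0.004 -1.   ] r 78.9 cw 3.6 f tool [-1.7  3.2 -0.5] j6 0.99 gap 0.363
```

View pics/s4c.png

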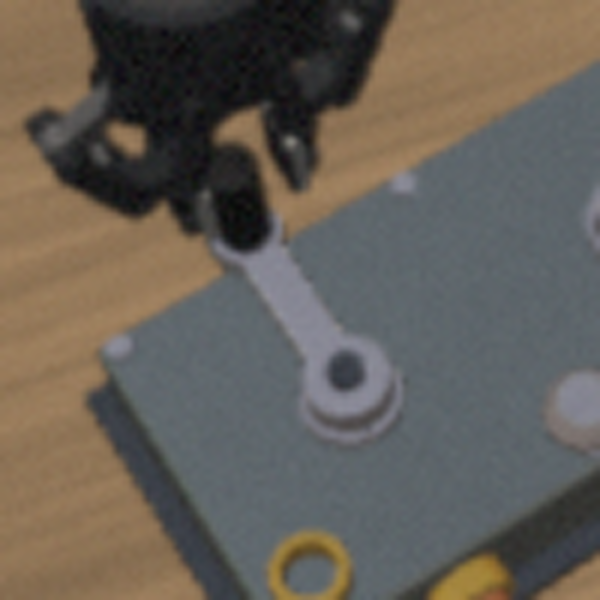

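The lever is in line with its end place, with the post at (240,200) against the rear pad. I'll back off, open, lift and verify.

Request:
{"method": "apply_moves", "body": {
  "motion": [
    {"dx":0,"dy":0.2,"dz":0,"rx":0,"ry":0,"rz":0},
    {"dx":0,"dy":0.2,"dz":0,"rx":0,"ry":0,"rz":0},
    {"dx":0,"dy":0,"dz":0,"rx":0,"ry":0,"rz":0}
  ],
  "grip": 0.6
}}

```text
time: 20.27
position: [520.1, -105.5, 95.0]
orientation: [3.121, 0.359, -0.007]
force: [-0.9, 0.2, 0.2]
finger_gap: 0.6
```

Request:
{"method": "apply_moves", "body": {
  "motion": [
    {"dx":0,"dy":0,"dz":-2,"rx":0,"ry":0,"rz":0},
    {"dx":0,"dy":0,"dz":-3,"rx":0,"ry":0,"rz":0},
    {"dx":0,"dy":0,"dz":-3,"rx":0,"ry":0,"rz":0},
    {"dx":0,"dy":0,"dz":-2,"rx":0,"ry":0,"rz":0},
    {"dx":-4,"dy":4,"dz":0,"rx":0,"ry":0,"rz":0},
    {"dx":-4,"dy":4,"dz":0,"rx":0,"ry":0,"rz":0},
    {"dx":-4,"dy":4,"dz":0,"rx":0,"ry":0,"rz":0},
    {"dx":0,"dy":5,"dz":0,"rx":0,"ry":0,"rz":0},
    {"dx":0,"dy":5,"dz":0,"rx":0,"ry":0,"rz":0},
    {"dx":0,"dy":5,"dz":0,"rx":0,"ry":0,"rz":0}
  ]
}}

```text
time: 21.52
position: [465.5, -397.2, 197.9]
orientation: [-3.115, -0.37, -0.0]
force: [1.9, -0.1, 1.0]
finger_gap: 0.595
```

```bash
python3 -c "
from h import *
st(S)
im,d=snap('top','t5'); snap('scene','s5')
a=im[130:225,212:327];cv2.imwrite('pics/t5c.png',cv2.resize(a,None,fx=6,fy=6,interpolation=cv2.INTER_CUBIC))"
```

```text
t 21.52 p [ 465.5 -397.2  197.9] bx 13.6 tilt [ 0.001 -0.005 -1.   ] r 333.5 cw 306.8 f tool [ 1.8  0.5 -1. ] j6 0.48 gap 0.595
```

View pics/t5c.png

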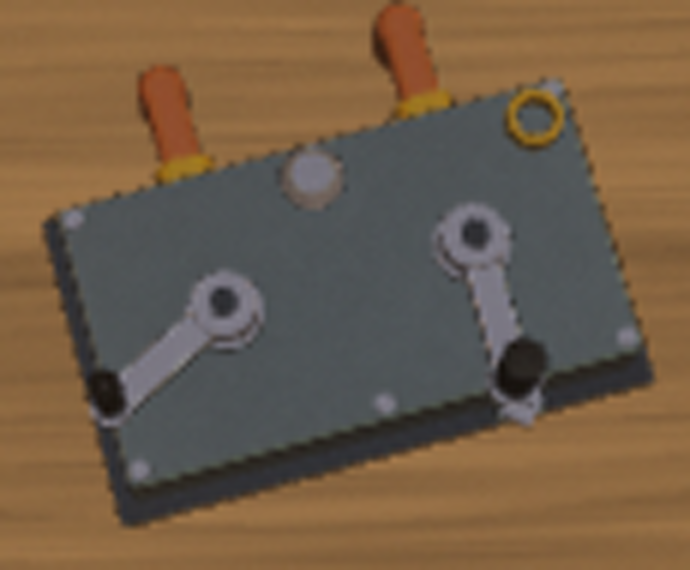

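The crop shows the selector post top at about (524,361) over the boss, and the isolator post top at about (106,386). I'll check both numerically.

```bash
python3 -c "
from h import *
t=np.radians(YAW);ex=np.array([np.cos(t),np.sin(t)]);ey=np.array([-ex[1],ex[0]])
a=np.radians(86);mid=I-75*np.cos(a)*ex+75*np.sin(a)*ey
for n,x,y,tg,o in(('sel',524,361,S-75*ex,S),('iso',106,386,mid,I)):
    p=atz('top',212+(x+.5)/6-.5,130+(y+.5)/6-.5,128)[:2]; w=p-o
    print(n,p.round(1),'tgt',tg.round(1),'dist',np.hypot(*(p-tg)).round(1),'r',np.hypot(*w).round(1),'cw',np.degrees(np.arctan2(w@ey,-w@ex)).round(1))
"
```

```text
sel [ 521.3 -106.8] tgt [ 523.1 -108.1] dist 2.3 r 76.5 cw 1.3
iso [515.3  92.2] tgt [542.4 107.3] dist 31.1 r 75.3 cw 62.1
```

Request:
{"method": "apply_moves", "body": {
  "motion": [
    {"dx":0,"dy":0,"dz":0,"rx":0,"ry":0,"rz":0},
    {"dx":0,"dy":0,"dz":0,"rx":0,"ry":0,"rz":0}
  ]
}}

```text
time: 21.88
position: [465.4, -399.3, 196.6]
orientation: [-3.116, -0.365, 0.0]
force: [0.2, 0.8, -1.6]
finger_gap: 0.601
```

```bash
python3 -c "
from h import *
print(arm.finish_job())"
```

```text
the job is handed in; nothing more can be done
None
```

Both levers are where the task wants them, and the job was handed in at about 22 s of the 72 s allowed. The hand-in reports no verdict.

- **Isolator:** I turned it with the jaws loosely around its post until the force rose from about 3.5 N to 9.4 N with almost no further travel. I took that as the cushioned stop, at about 62° clockwise, then let go. The last picture puts its post about 31 mm from the middle of the home span (limit 54 mm).
- **Selector:** It then turned past its 4° of free play with only about 4 N of friction, which shows the interlock was free. I let go of it over the boss. The last picture puts its post about 2 mm from the end place (limit 9 mm).
- **Loose parts and robot:** The chrome cap and lock nut look unmoved in the last picture. I did not check the jar, carton, spanner and tee again at the end, but the arm stayed well above the bench near them. The arm finished clear of everything.

No check failed. One disagreement: at the stop the force rose by only about 2–2.5 N per mm rather than the stated 4 N per mm, probably because the first part of that travel came before the lever touched the stop. The selector turning freely confirmed the lever was home.

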